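# Nest the U-channel heat sinks in the storage tray

## Robot

A 6-joint arm with a two-finger parallel gripper is mounted at the origin on the work surface. World frame = base frame: x ahead of the robot, y to its left, z up, the work surface at z = 0. Lengths are in m, angles in rad, forces in N, time in s.
With the tool pointing down it reaches from about 0.35 to 0.875 m from the base axis. Payload 15.5 kg.
Tool frame: the origin (TCP) lies on the centre line of the jaws, within the pads' length; the fingertips stand 19 mm ahead of it and the grasp point (between the pads) is the TCP; z points along the fingers, y is the line along which they close (so a half turn about z gives the same grasp; the last joint's range is limited). The gripper opens to 85 mm and grips with 20 to 120 N. Pads are 22 mm wide; open, the fingers measure 114 mm over their backs; the gripper's body (76 mm by 85 mm) begins 54 mm behind the grasp point. The pads swing forward as they close: fully open they stand 13 mm farther back than shut.
Start: joints at [1.109, 0.494, 1.345, -0, 1.302, -0.096], TCP at [0.224, 0.583, 0.25] pointing down, gripper open.
Joint ranges: [-2.91, 2.91], [-0.82, 2.16], [0.22, 2.67], [-1.22, 4.37], [0.12, 2.79], [-3.08, 3.08]. Speed limits (rad/s): [1.89, 1.89, 2.57, 3.01, 3.01, 3.01].

## Interface

Orientations are given as [roll, pitch, yaw] about the fixed x, y, z axes, in that order (R = Rz(yaw) Ry(pitch) Rx(roll)).
In Python, from bench import readout, get_image, order gives the robot as it stands. The module is installed in compiled form; this text tells all that it offers.
- The arm moves only by the tool play_rows, never from a script. Its argument "deltas" is a list of rows, each a list of 4 numbers: the shift along the tool's x, y, z in m, then the turn about the tool's z in degrees. In form: [[tx, ty, tz, twist], ...]. A call has 1 to 12 rows; each row shifts and turns the commanded pose from where the row before left it, along the tool's axes as they then stand; what a row does not reach is not made up. A row lasts 1/8 s, in which the tool goes at most 62.5 mm and 10.7 degrees, less where a joint would pass 70% of its speed; a pose out of reach is approached as far as the arm can. A call is refused whole if a number of a shift passes 0.0625 or a number of a turn 10.7, either way. A call with a gripper value outside its range is refused whole. "gripper" is the closure, from -1 (fully open) to 1 (shut), set as the call begins (left out, the last holds). The fingers move at their own pace and stop on an object; the grip force is fixed at half the most. Time passes only in rows, so rows that do not move let the fingers close. It gives the time, the measured TCP pose, the force, the opening and the grip force at its end, in the units of the state.
- readout.state(): the state, without advancing time (a new reading comes with each control period).
- get_image(name): name is "scene" or "side" or "wrist"; returns a dict with "image" (420x560x3 uint8, red, green, blue), "z_map" (420x560 float32, m along the optical axis (not along the pixel's ray), 0 where there is no reading), "camera_matrix" (3x3 intrinsics, pixels), "rvec" (rotation vector, rad) and "tvec" (3), from world to camera coordinates, as OpenCV has them. Camera axes: x right, y down, z forward; pixel columns grow to the right and rows downward; lengths in m; the calibration is good to about 2 mm. A picture is of the moment at which its call begins.
- order.finish_job(): hands the job in; it is judged then, once.
The state is a dict: "t": time; "joints": joint angles; "joint_vel": joint speeds; "effort": joint torques, N m; "tcp_pos": TCP position; "tool_rot": TCP orientation; "force": force on the tool from outside, world axes, zero at the start; "wrist_torque": the same for the moment, N m; "opening": finger opening in m; "grasp_force": force on a finger pad.
Only numpy, scipy, OpenCV 4.12 (cv2) and the standard library are available. Lean on these libraries where they do the work, as an engineer would, in place of code of your own. Each camera call takes 0.05 s, during which the arm holds its last target. There are 200 camera calls.

## Task

Pack the three aluminium channels compactly in the black tray: lay the loose channel that is open-side up flat in the free half of the tray, alongside the one already there, then nest the loose open-side-down channel over the two so that each of its legs is fully down in one of their troughs. All three should lie parallel with their ends about even and the top one level; do not disturb the other things on the desk.

Things in the scene. Friction and masses are not known exactly. Their poses are not given: they have to be found in the camera images.
- tray: Black plastic tray, fixed to the desk: floor 130 mm long (x), 118 mm wide (y), 3 mm thick; a rail 4 mm thick and 14 mm high along each long edge (y+ and y-), 110 mm apart inside; both x ends are open, without walls. Origin: centre of the underside, on the desk; z up.
- stored: Aluminium U-channel heat sink, 60 mm long (x), 48 wide (y), 36 high: a base 8 mm thick and two full-length legs 6 mm thick, 28 mm tall, along its long edges (36 mm apart inside), ends open; 0.1 kg. Lies loose in the tray, open side up, parallel to the rails, 2 to 5 mm from the y+ rail. Origin: centre of the base's underside; z up.
- upturned: Same aluminium channel (60 x 48 x 36 mm, base 8 mm, legs 6 mm thick, 0.1 kg), loose on the desk OPEN SIDE UP: base on the desk, legs up. Origin: centre of the base's underside; x along its length, z up. Can be held by its end faces, 60 mm apart, at the base (0 to 8 mm up).
- downturned: Same aluminium channel (60 x 48 x 36 mm, 0.1 kg), loose on the desk OPEN SIDE DOWN: stands on its legs, base on top. Origin: centre of the underside, between the leg tips; x along its length, z up. Can be held by its end faces, 60 mm apart, at the base (28 to 36 mm up). Fully nested, its leg tips stand on the other two's bases, origin 11 mm above the desk.
- meter: Orange multimeter lying flat, 75 x 140 x 45 mm; origin: centre of the underside. Leave it where it is.
- cap_a: Blue can capacitor standing upright, 35 mm diameter, 61 mm high; origin: centre of the underside. Leave it where it is.
- cap_b: Another blue can capacitor, the same. Leave it where it is.
- remote: Black remote control lying flat, 45 x 160 x 20 mm; origin: centre of the underside. Leave it where it is.
Not all that is in view belongs to the job. Leave any turquoise or yellow look-alike of the stored alone.

How it is judged:
By the outcome, as a careful person would: the job done as asked, in the order asked, and still so for the second after the job is handed in, with the robot touching nothing.
It also fails if it takes over 64 s, if anything falls off the work surface, if the arm or the gripper's body presses on something with over 40 N, if the wrist force passes 120 N, or if a joint passes its speed limit or range.

## Working session

There is one attempt and no reset: what is moved stays moved. The work goes in short steps, Python scripts to look and compute and a tool call to move; the robot and the scene stay as the last step left them, time stands still between calls to the robot, and variables do not carry over. Pictures are saved under pics/ and viewed, at most 11 in all, crops included, and the job is handed in when it is done.

Besides the shell and the picture viewer there is one more tool, called after "Emit:" by a JSON object that holds its "method" and its "body", one argument or row to a line. play_rows: Moves the arm, as the interface text tells. Its arguments: {"type":"object","properties":{"deltas":{"type":"array","items":{"type":"array","items":{"type":"number"}}},"gripper":{"type":"number"}},"required":["deltas"]}

```bash
mkdir -p pics
cat > h.py <<'E'
import numpy as np, cv2
from bench import readout, get_image, order
def grab(n):
    d=get_image(n); R=cv2.Rodrigues(np.array(d["rvec"],float))[0]; d["R"]=R; d["t"]=np.array(d["tvec"],float).ravel(); d["K"]=np.array(d["camera_matrix"]); return d
def cloud(d):
    z=d["z_map"]; v,u=np.mgrid[:z.shape[0],:z.shape[1]]; K=d["K"]
    p=np.stack([(u-K[0,2])/K[0,0]*z,(v-K[1,2])/K[1,1]*z,z],-1)
    w=(p-d["t"])@d["R"]; w[z<=0]=np.nan; return w
def save(d,n,crop=None,s=1):
    im=d["image"][:,:,::-1]
    if crop: im=im[crop[1]:crop[3],crop[0]:crop[2]]
    cv2.imwrite("pics/"+n,cv2.resize(im,None,fx=s,fy=s,interpolation=cv2.INTER_CUBIC))
E
python3 - <<'E'
from h import *
a=grab("scene");b=grab("side")
np.savez("s0.npz",w=cloud(a),im=a["image"]);np.savez("s1.npz",w=cloud(b),im=b["image"])
save(a,"scene0.png");save(b,"side0.png")
for d in(a,b): print(-d["R"].T@d["t"])
s=readout.state();print(s)
E
```

```text
[ 1.10490894 -0.38781135  1.04117338]
[ 0.25211103 -0.82002018  0.56399443]
{'t': 0.1, 'joints': array([ 1.10850640e+00,  4.94140398e-01,  1.34604182e+00, -1.23296816e-06,
        1.30253173e+00, -9.55114377e-02]), 'joint_vel': array([ 0.00123591, -0.00200889, -0.00151248,  0.00021831,  0.00062484,
       -0.00010038]), 'effort': array([ 5.57844414e-04, -8.83590174e+01, -3.84568548e+01,  5.28401370e-05,
        4.90184175e-03,  3.31399190e-05]), 'tcp_pos': array([0.22400128, 0.5831591 , 0.24975711]), 'tool_rot': array([-3.14047636e+00, -1.05750360e-04,  2.77481443e+00]), 'force': array([-0.08678911,  0.41746874,  0.15129329]), 'wrist_torque': array([-0.00185449, -0.01627259,  0.02789384]), 'grasp_force': 0.0, 'opening': 0.08534735766821945}
```

View pics/scene0.png

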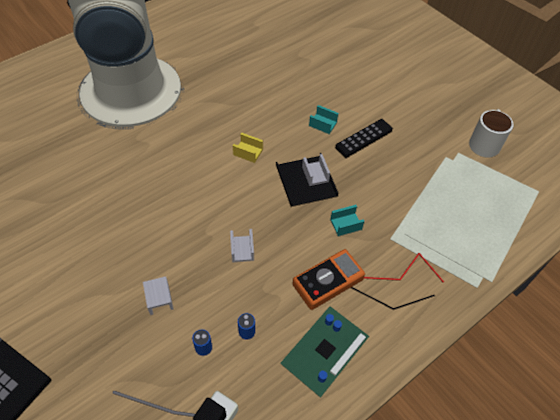

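View pics/side0.png

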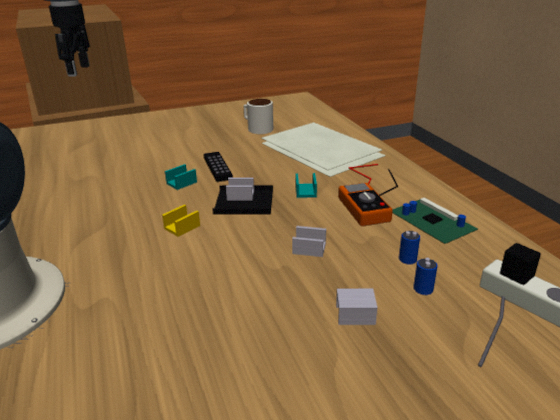

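Scene view: the tray is at (307,181) with the stored channel at (316,170). The light-grey loose channels are at (242,245), which looks open side up, and (157,293), which looks open side down. Look-alikes are yellow (248,147), turquoise (323,119) and turquoise (347,220). By description I choose the grey (242,245) as upturned and the grey (157,293) as downturned, and will check both in a crop.

Run:
```python
from h import *
S=np.load("s0.npz");im=S["im"];w=S["w"]
cv2.imwrite("pics/crop0.png",cv2.resize(im[150:330,130:350,::-1],None,fx=3.3,fy=3.3,interpolation=cv2.INTER_CUBIC))
T=np.load("s1.npz")
def obj(w,c,r,zlo,zhi,im):
    m=(np.hypot(w[...,0]-c[0],w[...,1]-c[1])<r)&(w[...,2]>zlo)&(w[...,2]<zhi); return m
for nm,(u,v) in dict(up=(242,240),down=(157,291),stored=(316,168),tray=(300,195),capa=(203,337),capb=(247,320),meter=(330,275)).items():
    c=w[v,u]; 
    for W in (w,T["w"]):
        m=(np.hypot(W[...,0]-c[0],W[...,1]-c[1])<.06)&(W[...,2]>.005)&(W[...,2]<.08)
        p=W[m]; 
        r=cv2.minAreaRect(p[:,:2].astype(np.float32)*1000) if len(p)>5 else None
        print(nm,c.round(3),len(p),r,np.percentile(p[:,2],[5,50,99]).round(3) if len(p) else '')
```

```text
up [ 0.579 -0.043  0.008] 507 ((580.640380859375, -46.5770263671875), (51.76151657104492, 98.56541442871094), 61.74449157714844) [0.005 0.009 0.038]
up [ 0.579 -0.043  0.008] 823 ((592.8195190429688, -53.773014068603516), (53.17230987548828, 60.04643630981445), 57.80033493041992) [0.007 0.024 0.037]
down [ 0.584 -0.261  0.031] 724 ((583.1995849609375, -272.9883728027344), (71.50418090820312, 63.054378509521484), 68.02440643310547) [0.022 0.035 0.039]
down [ 0.584 -0.261  0.031] 1293 ((585.4270629882812, -261.8311767578125), (52.53192138671875, 60.35899353027344), 68.35694122314453) [0.009 0.034 0.037]
stored [0.522 0.223 0.007] 574 ((525.90771484375, 205.949462890625), (79.73200225830078, 98.57514190673828), 69.98477935791016) [0.006 0.012 0.041]
stored [0.522 0.223 0.007] 616 ((536.6011352539062, 218.81886291503906), (86.49018859863281, 90.09226989746094), 89.8008041381836) [0.007 0.025 0.039]
tray [ 0.556  0.144 -0.003] 260 ((547.805419921875, 160.54815673828125), (90.03955078125, 88.36688232421875), 67.73595428466797) [0.005 0.011 0.04 ]
tray [ 0.556  0.144 -0.003] 322 ((547.13476
[... 319 characters left out ...]
809539794922), (34.42783737182617, 34.64068603515625), 52.17558288574219) [0.009 0.039 0.061]
capb [ 0.754 -0.157  0.052] 389 ((755.2227172851562, -161.44482421875), (78.66512298583984, 36.71827697753906), 63.129825592041016) [0.01  0.053 0.061]
capb [ 0.754 -0.157  0.052] 551 ((752.7208251953125, -159.94656372070312), (35.056034088134766, 34.35989761352539), 12.993128776550293) [0.009 0.038 0.061]
meter [0.775 0.041 0.041] 1862 ((779.2513427734375, 40.67942810058594), (119.45686340332031, 91.83765411376953), 86.20328521728516) [0.018 0.034 0.043]
meter [0.775 0.041 0.041] 932 ((768.67578125, 40.004180908203125), (96.4727783203125, 118.66299438476562), 13.091343879699707) [0.013 0.035 0.043]
```

View pics/crop0.png

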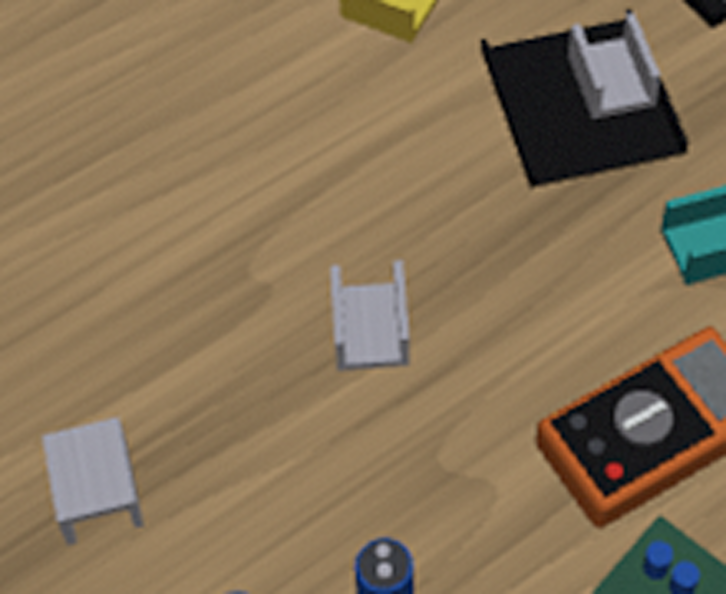

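The crop confirms it: the grey channel at (242,245) has its legs up, so it is upturned. The one at (157,293) has its flat base on top and leg tips showing below, so it is downturned. The yellow and turquoise ones are look-alikes.

```bash
cat >> h.py <<'E'
def plan(x,y,z,yaw=None):
    s=readout.state(); p=s["tcp_pos"]; rpy=s["tool_rot"]; a=rpy[2]
    d=np.array([x,y])-p[:2]
    tx=d@[np.cos(a),np.sin(a)]; ty=d@[np.sin(a),-np.cos(a)]
    print("t",round(s["t"],2),"pos",p.round(4),"yaw",np.degrees(a).round(2),"F",s["force"].round(1),"open",round(s["opening"],4))
    print("  tool shift mm",np.round([tx*1e3,ty*1e3,(p[2]-z)*1e3],1), "twist", None if yaw is None else round((np.degrees(a)-yaw+90)%180-90,2))
E
python3 - <<'E'
from h import *
S=np.load("s0.npz");T=np.load("s1.npz")
for nm,c in dict(up=(.59,-.05),down=(.585,-.264),stored=(.53,.215)).items():
    for F in(S,T):
        w=F["w"];im=F["im"].astype(int);m=(np.hypot(w[...,0]-c[0],w[...,1]-c[1])<.055)&(w[...,2]>.006)&(im.max(-1)>90)&(im.max(-1)-im.min(-1)<45)
        m=cv2.morphologyEx(m.astype(np.uint8),cv2.MORPH_OPEN,np.ones((2,2)))>0
        p=w[m];r=cv2.minAreaRect(p[:,:2].astype(np.float32)*1000);b=cv2.boxPoints(r)
        for i in(0,1):
            e=b[i+1]-b[i];print(nm,np.round(r[0]),"len",np.linalg.norm(e).round(1),"dir",(np.degrees(np.arctan2(e[1],e[0]))%180).round(1))
d=grab("wrist");print(-d["R"].T@d["t"],d["R"].round(2),d["K"])
plan(.54,.18,.30)
E
```

```text
up [590. -48.] len 78.1 dir 144.5
up [590. -48.] len 47.8 dir 54.5
up [609. -34.] len 56.9 dir 146.4
up [609. -34.] len 102.5 dir 56.4
down [ 582. -259.] len 75.7 dir 158.1
down [ 582. -259.] len 47.6 dir 68.1
down [ 610. -265.] len 47.0 dir 120.7
down [ 610. -265.] len 111.8 dir 30.7
stored [523. 223.] len 101.6 dir 142.3
stored [523. 223.] len 51.9 dir 52.3
stored [542. 241.] len 57.8 dir 161.7
stored [542. 241.] len 126.0 dir 71.7
[0.14995289 0.61193318 0.37499043] [[ 0.36  0.93 -0.  ]
 [ 0.89 -0.34  0.31]
 [ 0.29 -0.11 -0.95]] [[377.05890617   0.         279.06026717]
 [  0.         377.05890617 211.35743236]
 [  0.           0.           1.        ]]
t 0.15 pos [0.224  0.5832 0.2498] yaw 158.99 F [0.2 0.2 0.2] open 0.0852
  tool shift mm [-439.6 -263.1  -50.2] twist None
```

Emit:
{"method": "play_rows", "body": {
  "deltas": [
    [-0.048,-0.029,-0.002,0],
    [-0.048,-0.029,-0.002,0],
    [-0.048,-0.029,-0.002,0],
    [-0.048,-0.029,-0.002,0],
    [-0.048,-0.029,-0.002,0],
    [-0.048,-0.029,-0.002,0],
    [-0.048,-0.029,-0.002,0],
    [-0.048,-0.029,-0.002,0],
    [-0.048,-0.029,-0.002,0],
    [0,0,0,0],
    [0,0,0,0]
  ]
}}

```text
t: 1.52
tcp_pos: [0.5335, 0.1849, 0.268]
tool_rot: [-3.141, -0.001, 2.774]
force: [-0.2, 0.9, -0.1]
opening: 0.0854
grasp_force: 0.0
```

Run:
```python
from h import *
d=grab("wrist");w=cloud(d);np.savez("w0.npz",w=w,im=d["image"],K=d["K"],R=d["R"],t=d["t"]);save(d,"wrist0.png")
plan(.59,-.05,.25)
```

```text
t 1.57 pos [0.5332 0.1854 0.2681] yaw 159.01 F [-0.1 -0.4  0.2] open 0.0853
  tool shift mm [-137.4 -199.4   18.1] twist None
```

View pics/wrist0.png

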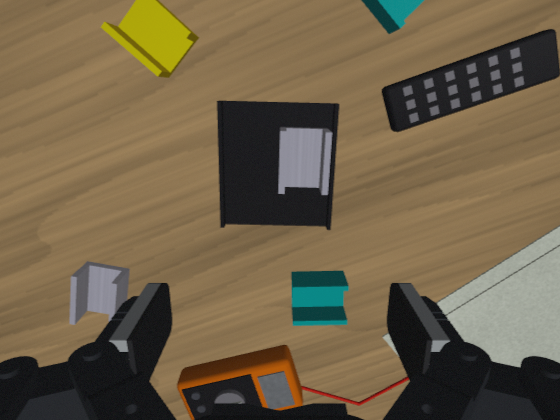

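The wrist view shows the tray at (278,165) with the stored channel at (305,160) in its right half. The upturned channel is at (98,290), and the turquoise and yellow look-alikes stay clear of the work.

```bash
cat >> h.py <<'E'
def rect(p):
    r=cv2.minAreaRect(p[:,:2].astype(np.float32)*1000);b=cv2.boxPoints(r)
    out=[]
    for i in(0,1):
        e=b[i+1]-b[i];out.append((np.linalg.norm(e).round(1),(np.degrees(np.arctan2(e[1],e[0]))%180).round(2)))
    return np.round(r[0],1),out
def ray(d,uv,z):
    K,R,t=d["K"],d["R"],d["t"]; uv=np.asarray(uv,float).reshape(-1,2)
    r=np.c_[(uv-K[[0,1],[0,1]*0+2] if False else (uv-[K[0,2],K[1,2]]))/[K[0,0],K[1,1]],np.ones(len(uv))]@R
    c=-R.T@t; return c+r*((z-c[2])/r[:,2])[:,None]
def blob(m,uv):
    n,l=cv2.connectedComponents(m.astype(np.uint8)); return l==l[uv[1],uv[0]]
E
python3 - <<'E'
from h import *
d=dict(np.load("w0.npz"));w=d["w"];im=d["im"].astype(int);mx=im.max(-1);sat=mx-im.min(-1)
t=blob(mx<62,(250,165))
print("tray",t.sum(),rect(w[t]),np.percentile(w[t][:,2],[1,50,99]).round(4))
c=cv2.findContours(t.astype(np.uint8),0,2)[0];c=max(c,key=cv2.contourArea);h=cv2.convexHull(c).reshape(-1,2)
ap=cv2.approxPolyDP(cv2.convexHull(c),6,True).reshape(-1,2);print(ap.tolist())
for z in(0,.003,.014,.017):print(z,rect(ray(d,h,z)))
for nm,uv in dict(stored=(300,160),up=(105,290)).items():
    g=blob((mx>90)&(sat<40),uv);p=w[g];print(nm,g.sum(),rect(p),np.percentile(p[:,2],[1,50,99]).round(4))
    for lo,hi in((.03,.045),(.002,.02)):
        q=p[(p[:,2]>lo)&(p[:,2]<hi)];print("  ",lo,len(q),rect(q),np.median(q[:,2]).round(4))
E
```

```text
tray 10982 (array([531.5, 182.7]), [(np.float32(130.2), np.float32(157.45)), (np.float32(116.9), np.float32(67.45))]) [nan nan nan]
[[217, 101], [338, 104], [329, 229], [221, 226]]
0 (array([534. , 181.6]), [(np.float32(135.1), np.float32(157.62)), (np.float32(121.7), np.float32(67.62))])
0.003 (array([533.5, 181.8]), [(np.float32(134.0), np.float32(157.62)), (np.float32(120.8), np.float32(67.62))])
0.014 (array([531.4, 182.7]), [(np.float32(130.2), np.float32(157.62)), (np.float32(117.4), np.float32(67.62))])
0.017 (array([530.8, 183. ]), [(np.float32(129.2), np.float32(157.62)), (np.float32(116.5), np.float32(67.62))])
stored 2528 (array([535. , 206.3]), [(np.float32(70.3), np.float32(156.76)), (np.float32(42.1), np.float32(66.76))]) [nan nan nan]
   0.03 411 (array([523.5, 192.1]), [(np.float32(59.7), np.float32(157.28)), (np.float32(6.0), np.float32(67.28))]) 0.0406
   0.002 2104 (array([535. , 206.5]), [(np.float32(70.0), np.float32(157.22)), (np.float32(42.8), np.float32(67.22))]) 0.0126
up 2633 (array([601.8, -69.3]), [(np.float32(101.1), np.float32(135.67)), (np.float32(50.5), np.float32(45.67))]) [nan nan nan]
   0.03 725 (array([594.4, -54.5]), [(np.float32(61.5), np.float32(147.36)), (np.float32(48.8), np.float32(57.36))]) 0.0372
   0.002 1517 (array([600.1, -68.7]), [(np.float32(87.2), np.float32(147.42)), (np.float32(67.0), np.float32(57.42))]) 0.0098
```

Emit:
{"method": "play_rows", "body": {
  "deltas": [
    [-0.0286,-0.0404,0.024,0],
    [-0.0286,-0.0404,0.024,0],
    [-0.0286,-0.0404,0.024,0],
    [-0.0286,-0.0404,0.024,0],
    [-0.0286,-0.0404,0.024,0],
    [0,0,0,10.2],
    [0,0,0,10.2],
    [0,0,0,10.2],
    [0,0,0,10.2],
    [0,0,0,10.2],
    [0,0,0,10.2],
    [0,0,0,10.2]
  ]
}}

```text
t: 3.08
tcp_pos: [0.5946, -0.0534, 0.1483]
tool_rot: [-3.141, -0.0, 1.525]
force: [-0.3, 0.9, 1.1]
opening: 0.0857
grasp_force: 0.0
```

Emit:
{"method": "play_rows", "body": {
  "deltas": [
    [0,0,0,10.2],
    [0,0,0,10.2],
    [0,0,0,9.8],
    [0,0,0,0],
    [0,0,0,0]
  ]
}}

```text
t: 3.7
tcp_pos: [0.5948, -0.0542, 0.1483]
tool_rot: [-3.141, 0.0, 1.007]
force: [0.2, -0.0, -0.0]
opening: 0.0854
grasp_force: 0.0
```

Run:
```python
from h import *
d=grab("wrist");w=cloud(d);np.savez("w1.npz",w=w,im=d["image"],K=d["K"],R=d["R"],t=d["t"]);save(d,"wrist1.png")
plan(.5944,-.0545,.022,57.4)
m=(np.hypot(w[...,0]-.594,w[...,1]+.0545)<.045)&(w[...,2]>.025)&(w[...,2]<.045);print(rect(w[m]),np.median(w[m][:,2]))
```

```text
t 3.75 pos [ 0.5948 -0.0544  0.1483] yaw 57.63 F [-0.3  0.1 -0.3] open 0.0853
  tool shift mm [ -0.3  -0.3 126.3] twist 0.23
(array([594.4, -55. ]), [(np.float32(60.1), np.float32(147.52)), (np.float32(49.5), np.float32(57.52))]) 0.0371877829983178
```

View pics/wrist1.png

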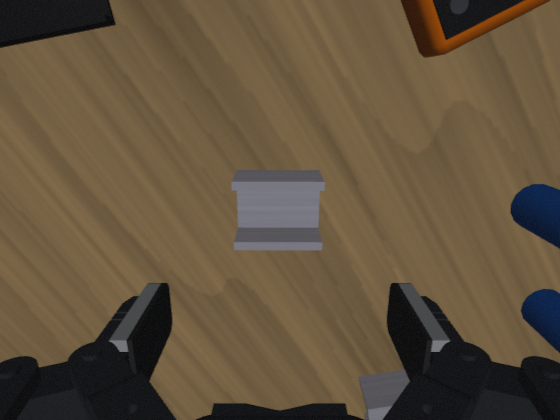

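Upturned sits centred between the fingers at (278,210), axis along the closing line. I'll pre-close a little and measure the fingertip height.

Emit:
{"method": "play_rows", "body": {
  "deltas": [
    [0,0,0.04,0.2],
    [0,0,0.04,0],
    [0,0,0,0],
    [0,0,0,0]
  ],
  "gripper": -0.6
}}

```text
t: 4.25
tcp_pos: [0.5955, -0.055, 0.0695]
tool_rot: [3.141, -0.0, 0.999]
force: [0.3, 0.2, 0.9]
opening: 0.0686
grasp_force: 0.0
```

```bash
cat >> h.py <<'E'
def tips():
    s=readout.state();x,y,_=s["tcp_pos"];a=s["tool_rot"][2]
    for n in("side","scene"):
        d=grab(n);w=cloud(d);dx=w[...,0]-x;dy=w[...,1]-y
        tx=dx*np.cos(a)+dy*np.sin(a);ty=dx*np.sin(a)-dy*np.cos(a)
        for sg in(1,-1):
            m=(abs(tx)<.011)&(sg*ty>.031)&(sg*ty<.05)&(w[...,2]>.012)&(d["image"].max(-1)<230)
            q=np.sort(w[m][:,2]);print(n,sg,len(q),q[:6].round(4),ty[m].min().round(4) if len(q) else '')
E
python3 - <<'E'
from h import *
plan(.5944,-.0548,.022,57.4);tips()
E
```

```text
t 4.25 pos [ 0.5955 -0.055   0.0695] yaw 57.24 F [0.3 0.2 0.9] open 0.0686
  tool shift mm [-0.4 -1.  47.5] twist -0.16
side 1 510 [0.0578 0.0593 0.0601 0.0603 0.0609 0.0625] 0.031
side -1 339 [0.0571 0.0584 0.0589 0.0606 0.061  0.0615] -0.0499
scene 1 1090 [0.0623 0.0626 0.0639 0.0649 0.0664 0.0678] 0.031
scene -1 7 [0.4229 0.4249 0.4255 0.4259 0.427  0.4278] -0.038
```

Emit:
{"method": "play_rows", "body": {
  "deltas": [
    [0,-0.001,0.02,0],
    [0,0,0.02,0],
    [0,0,0.01,0],
    [0,0,0.004,0],
    [0,0,0,0]
  ]
}}

```text
t: 4.97
tcp_pos: [0.5943, -0.0545, 0.0148]
tool_rot: [3.141, -0.0, 0.998]
force: [0.0, 0.4, 0.7]
opening: 0.0684
grasp_force: 0.0
```

Emit:
{"method": "play_rows", "body": {
  "deltas": [
    [0,0,0,0],
    [0,0,0,0],
    [0,0,0,0],
    [0,0,0,0]
  ],
  "gripper": 1
}}

```text
t: 5.48
tcp_pos: [0.5944, -0.0545, 0.0154]
tool_rot: [3.14, -0.0, 0.998]
force: [-3.5, 0.4, 10.3]
opening: 0.058
grasp_force: 62.6
```

Emit:
{"method": "play_rows", "body": {
  "deltas": [
    [0,0,-0.02,0],
    [0,0,-0.05,0],
    [0,0,0,-5.1],
    [0,0,0,-5.1],
    [0,0,0,0]
  ]
}}

```text
t: 6.1
tcp_pos: [0.5942, -0.0545, 0.0848]
tool_rot: [3.141, -0.0, 1.176]
force: [-0.3, 0.4, -0.7]
opening: 0.0581
grasp_force: 65.3
```

Run:
```python
from h import *
plan(.5121,.1647,.075,67.4)
d=grab("wrist");save(d,"wrist2.png")
```

```text
t 6.1 pos [ 0.5942 -0.0545  0.0848] yaw 67.36 F [-0.3  0.4 -0.7] open 0.0581
  tool shift mm [ 170.7 -160.1    9.8] twist -0.04
```

View pics/wrist2.png

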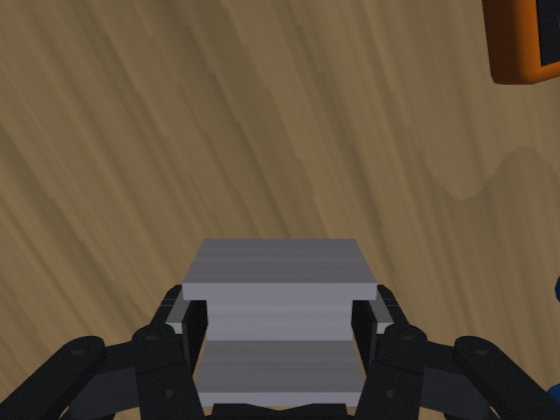

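The channel is gripped at (278,320) by its ends, square to the fingers and apparently level. Carrying it to above the free half of the tray.

Emit:
{"method": "play_rows", "body": {
  "deltas": [
    [0.034,-0.032,0,0],
    [0.034,-0.032,0,0],
    [0.034,-0.032,0,0],
    [0.034,-0.032,0,0],
    [0.034,-0.032,0,0],
    [0,0,0,0],
    [0,0,0,0]
  ]
}}

```text
t: 7.02
tcp_pos: [0.5119, 0.1639, 0.0843]
tool_rot: [3.141, -0.0, 1.175]
force: [-0.7, 0.2, -0.6]
opening: 0.0576
grasp_force: 65.3
```

Run:
```python
from h import *
plan(.5121,.1647,.019,67.4)
s=readout.state();x,y,z0=s["tcp_pos"];a=s["tool_rot"][2]
d=grab("wrist");w=cloud(d);save(d,"wrist3.png")
dx=w[...,0]-x;dy=w[...,1]-y;tx=dx*np.cos(a)+dy*np.sin(a);ty=dx*np.sin(a)-dy*np.cos(a)
for nm,lo,hi in(("far leg",-.026,-.016),("near leg",.016,.026)):
    m=(tx>lo)&(tx<hi)&(abs(ty)<.028)&(w[...,2]>z0+.01)&(w[...,2]<z0+.035); print(nm,m.sum(),np.median(w[m][:,2])-z0 if m.any() else '',tx[m].min(),tx[m].max())
m=(w[...,2]>.036)&(w[...,2]<.045);print("stored leg tops",rect(w[m]) ,m.sum())
p=np.c_[tx[m],ty[m]];print(np.percentile(p,[1,50,99],axis=0).round(4))
```

```text
t 7.03 pos [0.5119 0.1639 0.0843] yaw 67.35 F [-0.7  0.2 -0.6] open 0.0576
  tool shift mm [ 0.8 -0.1 65.3] twist -0.05
far leg 5874 0.0193555258429621 -0.02522772764845927 -0.016748969348244394
near leg 6100 0.021346414124793878 0.016990628970272197 0.024525757583097246
stored leg tops (array([481.9, 157.6]), [(np.float32(72.4), np.float32(137.0)), (np.float32(211.5), np.float32(47.0))]) 3882
[[-0.1015 -0.092 ]
 [ 0.0334 -0.0005]
 [ 0.0749  0.0296]]
```

View pics/wrist3.png

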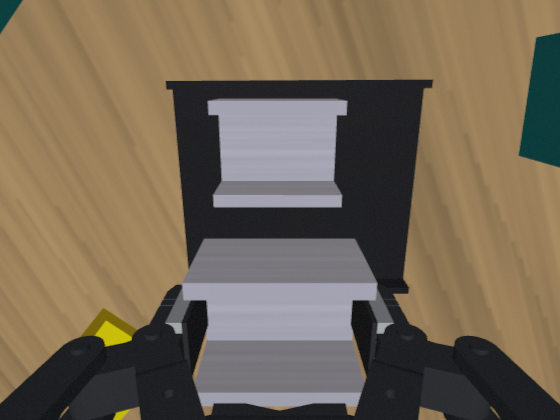

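The view shows the stored channel in the tray at (278,150) and the held one at (280,320), in line with it and clear of its leg. The yellow look-alike at (105,340) is clear of the fingers. Lowering now.

Emit:
{"method": "play_rows", "body": {
  "deltas": [
    [0.001,0,0.025,0],
    [0,0,0.025,0],
    [0,0,0.01,0],
    [0,0,0.003,0],
    [0,0,0.002,0],
    [0,0,0,0]
  ]
}}

```text
t: 7.82
tcp_pos: [0.5124, 0.165, 0.0198]
tool_rot: [3.141, -0.0, 1.176]
force: [-0.9, -0.1, -1.8]
opening: 0.0578
grasp_force: 65.3
```

Emit:
{"method": "play_rows", "body": {
  "deltas": [
    [0,0,0.001,0],
    [0,0,0,0]
  ]
}}

```text
t: 8.07
tcp_pos: [0.5122, 0.165, 0.0185]
tool_rot: [3.141, -0.0, 1.176]
force: [0.1, 1.1, 1.2]
opening: 0.0579
grasp_force: 65.5
```

Emit:
{"method": "play_rows", "body": {
  "deltas": [
    [0,0,0,0],
    [0,0,0,0],
    [0,0,0,0]
  ],
  "gripper": -0.6
}}

```text
t: 8.45
tcp_pos: [0.512, 0.1649, 0.0183]
tool_rot: [-3.142, 0.0, 1.176]
force: [-0.1, 0.3, 0.7]
opening: 0.0681
grasp_force: 0.0
```

Emit:
{"method": "play_rows", "body": {
  "deltas": [
    [0,0,-0.02,0],
    [0,0,-0.04,0],
    [0,0,-0.05,0],
    [0,0,-0.05,0],
    [0,0,0,0]
  ]
}}

```text
t: 9.07
tcp_pos: [0.5138, 0.1653, 0.1818]
tool_rot: [3.136, -0.004, 1.176]
force: [0.1, -0.9, -0.7]
opening: 0.0684
grasp_force: 0.0
```

Run:
```python
from h import *
d=grab("wrist");w=cloud(d);im=d["image"];save(d,"wrist4.png");np.savez("w4.npz",w=w,im=im,K=d["K"],R=d["R"],t=d["t"])
s=readout.state();x,y,z0=s["tcp_pos"];a=s["tool_rot"][2];print(np.degrees(s["joints"]).round(0))
dx=w[...,0]-.5314;dy=w[...,1]-.1827;A=np.radians(157.4);u=dx*np.cos(A)+dy*np.sin(A);v=dx*np.sin(A)-dy*np.cos(A)
m=(abs(u)<.065)&(abs(v)<.06)&(w[...,2]>.033)&(w[...,2]<.045)
n,l,st,_=cv2.connectedComponentsWithStats(m.astype(np.uint8))
for i in range(1,n):
    if st[i,4]>60:
        q=l==i;print(st[i,4],rect(w[q]),"u",np.percentile(u[q]*1e3,[2,98]).round(1),"v",np.percentile(v[q]*1e3,[2,98]).round(1),"z",np.median(w[q][:,2]).round(4))
plan(.583,-.262,.2,68.2)
```

```text
[11. 26. 94. -0. 59. 34.]
792 (array([540. , 230.3]), [(np.float32(59.6), np.float32(157.31)), (np.float32(5.4), np.float32(67.31))]) u [-18.5  39.2] v [44.6 49.9] z 0.0406
850 (array([523.8, 191.6]), [(np.float32(59.7), np.float32(157.36)), (np.float32(6.4), np.float32(67.36))]) u [-18.4  39.4] v [2.2 8.4] z 0.0406
826 (array([521.2, 183.6]), [(np.float32(59.9), np.float32(157.42)), (np.float32(6.1), np.float32(67.42))]) u [-18.9  38.5] v [-5.8 -0.2] z 0.0404
827 (array([505., 145.]), [(np.float32(59.8), np.float32(157.2)), (np.float32(6.6), np.float32(67.2))]) u [-19.2  38.7] v [-47.9 -41.9] z 0.0402
t 9.12 pos [0.5128 0.1651 0.1798] yaw 67.39 F [-0.4 -0.1 -0.2] open 0.0684
  tool shift mm [-367.3  229.   -20.2] twist -0.81
```

View pics/wrist4.png

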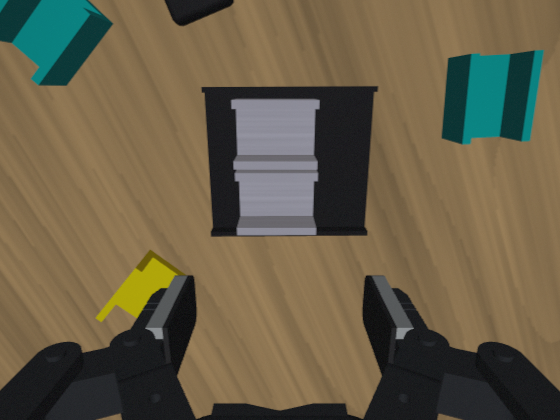

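Both channels lie parallel in the tray at (277,125) and (277,200), ends even to 1 mm with a gap of about 2 mm. Next, the downturned channel.

Emit:
{"method": "play_rows", "body": {
  "deltas": [
    [-0.0459,0.0286,-0.0025,0],
    [-0.0459,0.0286,-0.0025,0],
    [-0.0459,0.0286,-0.0025,0],
    [-0.0459,0.0286,-0.0025,0],
    [-0.0459,0.0286,-0.0025,0],
    [-0.0459,0.0286,-0.0025,0],
    [-0.0459,0.0286,-0.0025,0],
    [-0.0459,0.0286,-0.0025,-0.8],
    [0,0,0,0],
    [0,0,0,0]
  ]
}}

```text
t: 10.38
tcp_pos: [0.5813, -0.2615, 0.1968]
tool_rot: [-3.139, -0.001, 1.189]
force: [0.1, -0.4, -0.2]
opening: 0.0683
grasp_force: 0.0
```

Run:
```python
from h import *
d=grab("wrist");w=cloud(d);save(d,"wrist5.png")
m=(np.hypot(w[...,0]-.583,w[...,1]+.262)<.055)&(w[...,2]>.03)&(w[...,2]<.045)
m=blob(m,tuple(np.argwhere(m)[len(np.argwhere(m))//2][::-1]))
r=rect(w[m]);print(r,m.sum(),np.median(w[m][:,2]))
L=max(r[1]);plan(r[0][0]/1e3,r[0][1]/1e3,.044,L[1]-90)
```

```text
(array([ 587. , -263.1]), [(np.float32(60.1), np.float32(158.42)), (np.float32(48.3), np.float32(68.42))]) 4651 0.03764564332846288
t 10.43 pos [ 0.5815 -0.2609  0.1972] yaw 68.2 F [-0.4 -0.7  0.7] open 0.0681
  tool shift mm [1.000e-01 5.900e+00 1.532e+02] twist -0.22
```

View pics/wrist5.png

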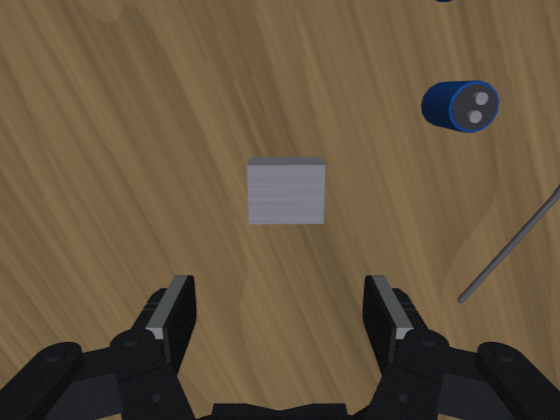

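The downturned channel is at (286,190), flat top, with the capacitor at (460,105) well clear of the fingers. Descending to grip its base.

Emit:
{"method": "play_rows", "body": {
  "deltas": [
    [0,0.006,0.05,-0.2],
    [0,0,0.05,0],
    [0,0,0.035,0],
    [0,0,0.013,0],
    [0,0,0.005,0],
    [0,0,0,0],
    [0,0,0,0]
  ]
}}

```text
t: 11.3
tcp_pos: [0.5883, -0.2645, 0.0465]
tool_rot: [3.14, 0.0, 1.194]
force: [0.1, -0.5, 0.1]
opening: 0.0682
grasp_force: 0.0
```

Emit:
{"method": "play_rows", "body": {
  "deltas": [
    [0,0,0,0],
    [0,0,0,0],
    [0,0,0,0],
    [0,0,0,0]
  ],
  "gripper": 1
}}

```text
t: 11.8
tcp_pos: [0.5881, -0.2645, 0.047]
tool_rot: [3.14, 0.0, 1.193]
force: [-4.2, 1.3, 15.8]
opening: 0.0574
grasp_force: 60.4
```

Emit:
{"method": "play_rows", "body": {
  "deltas": [
    [0,0,-0.01,0],
    [0,0,-0.03,0],
    [0,0,-0.05,0],
    [0,0,0,0.9],
    [0,0,0,0]
  ]
}}

```text
t: 12.42
tcp_pos: [0.5875, -0.2642, 0.1354]
tool_rot: [3.141, 0.0, 1.178]
force: [0.5, 1.0, -1.7]
opening: 0.057
grasp_force: 64.2
```

Run:
```python
from h import *
plan(.5225,.1876,.135,67.35)
s=readout.state();x,y,z0=s["tcp_pos"];a=s["tool_rot"][2]
d=grab("wrist");w=cloud(d);save(d,"wrist6.png")
dx=w[...,0]-x;dy=w[...,1]-y;tx=dx*np.cos(a)+dy*np.sin(a);ty=dx*np.sin(a)-dy*np.cos(a)
m=(abs(tx)<.035)&(abs(ty)<.028)&(w[...,2]<z0+.01)&(w[...,2]>z0-.03)&(d["image"].max(-1)>70)
c=np.linalg.lstsq(np.c_[tx[m],ty[m],np.ones(m.sum())],w[m][:,2]-z0,rcond=None)[0];print("plane",c.round(4),m.sum(),"tx",np.percentile(tx[m],[1,99]).round(4))
for n in("side",):
    d=grab(n);w=cloud(d);dx=w[...,0]-x;dy=w[...,1]-y;tx=dx*np.cos(a)+dy*np.sin(a);ty=dx*np.sin(a)-dy*np.cos(a)
    m=(abs(tx)<.04)&(abs(ty)<.028)&(w[...,2]<z0+.0)&(w[...,2]>.03);print(n,m.sum(),np.percentile(w[m][:,2]-z0,[1,99]).round(4),"tx",np.percentile(tx[m],[1,99]).round(4))
```

```text
t 12.43 pos [ 0.5875 -0.2642  0.1354] yaw 67.47 F [ 0.5  1.  -1.7] open 0.057
  tool shift mm [ 392.4 -233.1    0.4] twist 0.12
plane [-0.1204 -0.0023 -0.0103] 16797 tx [-0.0224  0.0251]
side 1377 [-0.0482 -0.0088] tx [-0.0237  0.0247]
```

Run:
```python
from h import *
s=readout.state();x,y,z0=s["tcp_pos"];a=s["tool_rot"][2]
d=grab("wrist");w=cloud(d)
dx=w[...,0]-x;dy=w[...,1]-y;tx=dx*np.cos(a)+dy*np.sin(a);ty=dx*np.sin(a)-dy*np.cos(a)
m=(abs(tx)<.021)&(abs(ty)<.026)&(w[...,2]<z0+.01)&(w[...,2]>z0-.03)&(d["image"].max(-1)>70)
c=np.linalg.lstsq(np.c_[tx[m],ty[m],np.ones(m.sum())],w[m][:,2]-z0,rcond=None)[0];print("plane",c.round(4),m.sum())
for k in np.arange(-.02,.021,.008):
    q=m&(abs(tx-k)<.003);print(k.round(3),q.sum(),np.median(w[q][:,2]-z0).round(4) if q.any() else '')
```

```text
plane [-0.     -0.0035 -0.0095] 11618
-0.02 992 -0.0095
-0.012 1543 -0.0095
-0.004 1609 -0.0095
0.004 1690 -0.0095
0.012 1775 -0.0095
0.02 1240 -0.0095
```

View pics/wrist6.png

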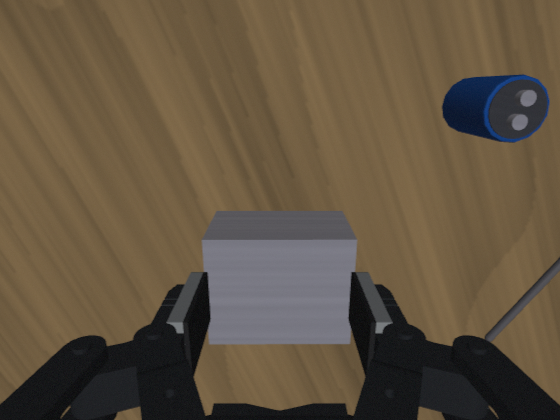

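Top face is level in the grip (280,290). Carrying it above the pair.

Emit:
{"method": "play_rows", "body": {
  "deltas": [
    [0.049,-0.0291,0,0.1],
    [0.049,-0.0291,0,0],
    [0.049,-0.0291,0,0],
    [0.049,-0.0291,0,0],
    [0.049,-0.0291,0,0],
    [0.049,-0.0291,0,0],
    [0.049,-0.0291,0,0],
    [0.049,-0.0291,0,0],
    [0,0,0,0],
    [0,0,0,0],
    [0,0,0,0]
  ]
}}

```text
t: 13.95
tcp_pos: [0.5235, 0.186, 0.135]
tool_rot: [-3.141, 0.001, 1.175]
force: [0.8, 0.3, -1.5]
opening: 0.0571
grasp_force: 64.3
```

Run:
```python
from h import *
plan(.5225,.1876,.058,67.35)
s=readout.state();x,y,z0=s["tcp_pos"];a=s["tool_rot"][2]
d=grab("wrist");w=cloud(d)
dx=w[...,0]-x;dy=w[...,1]-y;tx=dx*np.cos(a)+dy*np.sin(a);ty=dx*np.sin(a)-dy*np.cos(a)
m=(abs(tx)<.023)&(abs(ty)<.04)&(w[...,2]<z0+.0)&(w[...,2]>z0-.015)&(d["image"].max(-1)>90);print("held ty",np.percentile(ty[m],[1,99]).round(4))
m=(abs(tx)<.06)&(abs(ty)<.05)&(w[...,2]>.036)&(w[...,2]<.044)
n,l,st,_=cv2.connectedComponentsWithStats(m.astype(np.uint8))
for i in range(1,n):
    q=l==i
    if st[i,4]>60: print(st[i,4],"tx",np.percentile(tx[q],[2,98]).round(4),"ty",np.percentile(ty[q],[1,99]).round(4))
```

```text
t 13.95 pos [0.5235 0.186  0.135 ] yaw 67.31 F [ 0.8  0.3 -1.5] open 0.0571
  tool shift mm [ 1.1 -1.5 77. ] twist -0.04
held ty [-0.0278  0.0297]
1143 tx [0.0445 0.0503] ty [-0.0313  0.0275]
147 tx [0.0078 0.0086] ty [-0.0306  0.0274]
```

Emit:
{"method": "play_rows", "body": {
  "deltas": [
    [0.001,-0.002,0,0],
    [0,0,0.03,0],
    [0,0,0.025,0],
    [0,0,0.01,0],
    [0,0,0.008,0],
    [0,0,0,0]
  ]
}}

```text
t: 14.75
tcp_pos: [0.522, 0.1888, 0.0624]
tool_rot: [-3.142, -0.0, 1.176]
force: [0.2, 0.1, -1.0]
opening: 0.057
grasp_force: 64.3
```

Emit:
{"method": "play_rows", "body": {
  "deltas": [
    [0,0,0.002,0],
    [0,0,0.001,0],
    [0,0,0,0]
  ]
}}

```text
t: 15.12
tcp_pos: [0.522, 0.1888, 0.0595]
tool_rot: [3.141, -0.0, 1.176]
force: [-0.1, 0.2, -1.3]
opening: 0.0573
grasp_force: 64.3
```

Emit:
{"method": "play_rows", "body": {
  "deltas": [
    [0,0,0.0007,0],
    [0,0,0.0007,0],
    [0,0,0,0]
  ]
}}

```text
t: 15.5
tcp_pos: [0.522, 0.1888, 0.0581]
tool_rot: [3.141, -0.0, 1.176]
force: [-1.5, -0.6, 5.4]
opening: 0.0573
grasp_force: 65.1
```

Contact came at the expected height (0.058). Releasing and retreating straight up.

Emit:
{"method": "play_rows", "body": {
  "deltas": [
    [0,0,0,0],
    [0,0,0,0],
    [0,0,0,0],
    [0,0,0,0]
  ],
  "gripper": -0.6
}}

```text
t: 16.0
tcp_pos: [0.5219, 0.1888, 0.0578]
tool_rot: [-3.142, 0.0, 1.176]
force: [0.2, -0.0, 1.2]
opening: 0.0682
grasp_force: 0.0
```

Emit:
{"method": "play_rows", "body": {
  "deltas": [
    [0,0,-0.02,0],
    [0,0,-0.04,0],
    [0,0,-0.05,0],
    [0,0,-0.04,0],
    [0,0,0,0],
    [0,0,0,0]
  ]
}}

```text
t: 16.75
tcp_pos: [0.5216, 0.1887, 0.2073]
tool_rot: [-3.141, 0.0, 1.176]
force: [-0.5, 0.3, 0.1]
opening: 0.0682
grasp_force: 0.0
```

Run:
```python
from h import *
d=grab("wrist");w=cloud(d);save(d,"wrist7.png");plan(.52,.19,.2)
A=np.radians(157.35)
dx=w[...,0]-.5225;dy=w[...,1]-.1876;u=dx*np.cos(A)+dy*np.sin(A);v=dx*np.sin(A)-dy*np.cos(A)
b=(abs(u)<.045)&(abs(v)<.06)
for lo,hi in((.045,.055),(.035,.0435)):
    m=b&(w[...,2]>lo)&(w[...,2]<hi)
    n,l,st,_=cv2.connectedComponentsWithStats(m.astype(np.uint8))
    for i in range(1,n):
        q=l==i
        if st[i,4]>80:
            c=np.linalg.lstsq(np.c_[u[q],v[q],np.ones(q.sum())],w[q][:,2],rcond=None)[0]
            print(lo,st[i,4],rect(w[q]),"u",np.percentile(u[q]*1e3,[2,98]).round(1),"v",np.percentile(v[q]*1e3,[2,98]).round(1),"z plane",c.round(4))
```

```text
t 16.8 pos [0.5213 0.1887 0.2069] yaw 67.39 F [-0.1 -0.3 -0.9] open 0.0683
  tool shift mm [ 0.7 -1.7  6.9] twist None
0.045 4642 (array([523.2, 188.9]), [(np.float32(60.1), np.float32(157.47)), (np.float32(48.8), np.float32(67.47))]) u [-28.9  28.6] v [-21.6  25.5] z plane [-0.0001 -0.0022  0.0487]
0.035 699 (array([540.1, 230.3]), [(np.float32(59.3), np.float32(157.19)), (np.float32(6.3), np.float32(67.19))]) u [-28.5  28.8] v [43.2 49.1] z plane [ 0.0013 -0.1869  0.0491]
0.035 151 (array([532.6, 211.1]), [(np.float32(59.2), np.float32(157.22)), (np.float32(0.6), np.float32(67.22))]) u [-28.7  28.3] v [25.3 25.9] z plane [-5.0000e-04  6.9579e+00 -1.3900e-01]
0.035 682 (array([504.9, 144.9]), [(np.float32(59.5), np.float32(157.06)), (np.float32(7.4), np.float32(67.06))]) u [-28.8  28.4] v [-49.6 -43. ] z plane [-0.0021 -0.3724  0.0229]
```

View pics/wrist7.png

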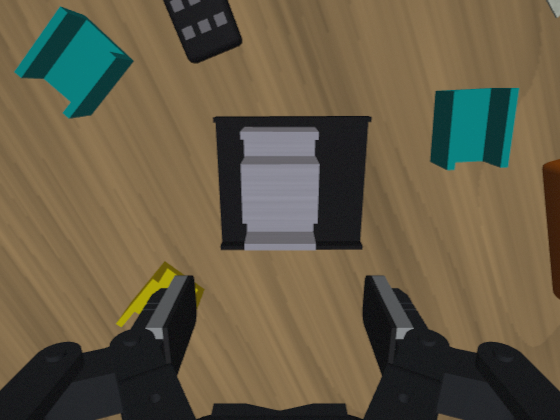

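The nested stack sits at (280,190). The top face is level at 48.7 mm, which is 47 mm after the roughly 1.6 mm depth bias seen earlier. The ends are even within 1 mm and all three are parallel. Handing in.

```bash
python3 -c "
from bench import order
print(order.finish_job())"
```

```text
the job is handed in; nothing more can be done
None
```

The job is handed in after about 17 s of robot time: upturned lies beside stored in the tray, and downturned is fully nested over both, level, parallel and with ends even to about 1 mm.

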